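Size a spray-gun collar on the stepped mandrel

ROBOT

A 6-joint arm with a two-finger parallel gripper is mounted at the origin on a cart in front of the work surface, level with it; the furniture and walls round the work are solid. World frame = base frame: x ahead of the robot, y to its left, z up, the work surface at z = 0. Lengths are in m, angles in degrees, forces in N, time in s.
With the tool pointing down it reaches from about 0.425 to 0.95 m from the base axis. Payload 3.5 kg.
Tool frame: the origin (TCP) lies on the centre line of the jaws, within the pads' length; the fingertips stand env.finger_overhang ahead of it and the grasp point (between the pads) lies 5 mm behind it (env.finger_overhang is the distance from the TCP to the fingertips, in m); z points along the fingers, y is the line along which they close (so a half turn about z gives the same grasp; the last joint's range is limited). The gripper opens to 85 mm and grips with 20 to 120 N. Pads are 22 mm wide; open, the fingers measure 114 mm over their backs; the gripper's body (76 mm by 85 mm) begins 54 mm behind the grasp point. The pads swing forward as they close: fully open they stand 13 mm farther back than shut.
Start: joints at [-75.516, 16.404, 90.338, -0, 73.258, -8.594], TCP at [0.265, -0.621, 0.245] pointing down, gripper open.
Joint ranges: [-158.93, 158.93], [-51.34, 127.21], [12.03, 142.37], [-87.48, 267.48], [13.55, 161.25], [-162.69, 162.69]. Speed limits (degrees/s): [159.86, 159.86, 180, 180, 180, 180].

INTERFACE

Orientations are given as [roll, pitch, yaw] about the fixed x, y, z axes, in that order (R = Rz(yaw) Ry(pitch) Rx(roll)).
In Python, from workcell import env, viewer gives the robot as it stands. The module is installed in compiled form; this text tells all that it offers.
- The arm moves only by the shell command python3 -m jog 'ROWS' [FORCE]. ROWS is JSON, a list of rows, each a list of 7 numbers: the turn, a rotation vector about the world's x, y, z in rad, then the shift along the world's x, y, z in m, then the closure, from -1 (fully open) to 1 (shut), so that 0 is half open. In form: [[wx, wy, wz, dx, dy, dz, grip], ...]. A call has exactly 10 rows; each row shifts and turns the commanded pose from where the row before left it; what a row does not reach is not made up. A row lasts 1/10 s, in which the tool goes at most 50 mm and 8.59 degrees, less where a joint would pass 70% of its speed; a pose out of reach is approached as far as the arm can. A call with a gripper value outside its range is refused whole. The fingers move at their own pace and stop on an object; FORCE is the grip in N (left out, the last holds). Time passes only in rows, so rows that do not move let the fingers close, or fill a call up. It gives the time, the measured TCP pose, the force, the opening and the grip force at its end, in the units of the state.
- env.get_state(): the state, without advancing time (a new reading comes with each control period).
- viewer.camera(name): name is "scene" or "top" or "wrist"; returns a dict with "img" (384x512x3 uint8, blue, green, red), "fx", "fy", "cx", "cy" (pixels), "R" (3x3) and "t" (3): a world point X has camera coordinates R X + t; the wrist camera has in their place "hand_eye" (4x4, takes a point from camera to tool coordinates, whose origin is the TCP and whose axes are the flange's). Camera axes: x right, y down, z forward; pixel columns grow to the right and rows downward; lengths in m; the calibration is good to about 2 mm. A picture is of the moment at which its call begins: read the wrist's pose just before it. There is no depth.
- env.sign_off(): hands the job in; it is judged then, once.
The state is a dict: "time_s": time; "joint_pos": joint angles; "qd": joint speeds; "effort": joint torques, N m; "tool_pos": TCP position; "ee_rot": TCP orientation; "wrist_force": force on the tool from outside, world axes, zero at the start; "ft_torque": the same for the moment, N m; "gripper_width": finger opening in m; "finger_force": force on a finger pad.
Only numpy, scipy, OpenCV 4.12 (cv2) and the standard library are available. Lean on these libraries where they do the work, as an engineer would, in place of code of your own. Each camera call takes 0.05 s, during which the arm holds its last target. There are 200 camera calls.

TASK

Find the size of the knurled collar that lies on the round black mat: slide it down over the stepped steel mandrel in the fingers, not letting it drop, until it truly stops on a step, and hold it pressed there for a good second with about 11 newtons, so that the sprung mandrel gives about 2 mm, never more than 4. Leave the collar sitting level on its step, then record the size by sliding the black pointer on the rail until its middle stands at the engraved mark with the same number of lines as that step (one line: top step, two: middle, three: lowest). Leave the other two collars, the tin, the tape and the spray gun alone.

Things in the scene. Friction and masses are not known exactly. Their poses are not given: they have to be found in the camera images.
- mat: Round black rubber mat, 96 mm across, 1 mm thick, flat on the worktop; the collar to be sized lies on it. Origin at its centre on the worktop.
- collar_a: Collar. A knurled aluminium collar: flat ring 60 mm across, 18 mm high, plain round bore straight through, 80 g (mass may vary). Origin at the centre of its underside, z up along the bore. The three collars differ only in bore: 30, 35 and 40 mm; which is which is not told, and which one lies on the mat varies.
- collar_b: Collar. A knurled aluminium collar: flat ring 60 mm across, 18 mm high, plain round bore straight through, 80 g (mass may vary). Origin at the centre of its underside, z up along the bore. The three collars differ only in bore: 30, 35 and 40 mm; which is which is not told, and which one lies on the mat varies.
- collar_c: Collar. A knurled aluminium collar: flat ring 60 mm across, 18 mm high, plain round bore straight through, 80 g (mass may vary). Origin at the centre of its underside, z up along the bore. The three collars differ only in bore: 30, 35 and 40 mm; which is which is not told, and which one lies on the mat varies.
- gauge: The gauge: a fixed aluminium plate 180 x 200 x 10 mm, origin at the centre of its underside, axes along its edges, z up. The mandrel stands on its x = -45 mm, y = 0; the pointer rail runs along its y at x = +50 mm (rail 40 mm wide, 170 mm long, top 24 mm over the worktop).
- mandrel_tip (a point): Centre of the top end of the upright steel mandrel, 112 mm over the worktop when not pressed; moves with it. Down from here: pointed nose to 12 mm (10 mm across at the top, 28 mm at its foot); land 28 mm across to 23.5 mm; 45 degree shoulder; land 33 mm across to 37.5 mm; shoulder; land 38 mm across to 52 mm; shoulder; body 46 mm across from 56 mm down.
- step_1 (a point): Top step, on the mandrel's axis, 24.5 mm below its tip: where the centre of the underside of a collar of 30 mm bore comes to stop. The land just above it carries one black line. A collar held off centre can catch on the nose or on a higher shoulder than its own.
- step_2 (a point): Middle step (two lines), 38.5 mm below the tip: where the underside of a collar of 35 mm bore stops.
- step_3 (a point): Lowest step (three lines), 53 mm below the tip: where the underside of a collar of 40 mm bore stops.
- mandrel (a joint): How far the mandrel is pressed down into its base against its spring, m: 0 free, end stop at 0.006. It begins to give at about 3 N and takes 4 N more per mm (7 N at 1 mm, 11 N at 2 mm, 15 N at 3 mm); it springs back when let go.
- pointer (a joint): Position of the black pointer along its rail, m: 0 at the -y end of the gauge's own frame, growing to its +y, end at 0.12; the marks with one, two and three lines are at 0.040, 0.070 and 0.100. It starts near 0, resists with about 1.5 N and stays where it is left.
- pointer_top (a point): Centre of the top of the pointer grip, a black block 28 mm (along the gauge's x) x 20 mm (along the gauge's y, the sliding direction) x 40 mm high; this point is 64.5 mm over the worktop.
- mark_1 (a point): Where the pointer grip's centre must stand (on plan) for the one-line mark; on the gauge's upper face, 10 mm over the worktop. The lines are engraved beside the rail, on its mandrel side.
- mark_2 (a point): The same for the two-line mark.
- mark_3 (a point): The same for the three-line mark.
- small_tin: Small paint tin 68 mm across, 79 mm high, a bystander; origin at the centre of its underside.
- tape: Small roll of black tape, 58 mm across, 19 mm high, a bystander; origin at the centre of its underside.
- spray_gun: Spray gun lying on its side, 143 x 191 x 49 mm, a bystander; origin at the centre of its underside.
Things that resemble listed ones, but are neither listed nor needed, are in the scene too. Leave any pink look-alike of the collar_b alone.

How it is judged:
By the outcome, as a careful person would: the job done as asked, in the order asked, and still so for the second after the job is handed in, with the robot touching nothing.
It also fails if it takes over 72 s, if anything falls off the work surface, if the arm or the gripper's body presses on something with over 40 N, if the wrist force passes 120 N, or if a joint passes its speed limit or range.

## Working session

There is one attempt and no reset: what is moved stays moved. The work goes in short steps, Python scripts to look and compute and a shell command to move; the robot and the scene stay as the last step left them, time stands still between calls to the robot, and variables do not carry over. Pictures are saved under pics/ and viewed, at most 10 in all, crops included, and the job is handed in when it is done.

```bash
mkdir -p pics; cat > h.py <<'E'
import numpy as np,cv2
from workcell import env,viewer
from scipy.spatial.transform import Rotation as Ro
def snap(n,f=None):
    s=env.get_state();c=viewer.camera(n)
    if n=="wrist":
        T=np.eye(4);T[:3,:3]=Ro.from_euler('xyz',s["ee_rot"],degrees=True).as_matrix();T[:3,3]=s["tool_pos"]
        M=np.linalg.inv(T@np.array(c["hand_eye"]));c["R"],c["t"]=M[:3,:3],M[:3,3]
    if f:cv2.imwrite("pics/"+f,c["img"])
    return c
def ray(c,u,v,z):
    R=np.array(c["R"]);t=np.array(c["t"]).ravel();o=-R.T@t
    d=R.T@np.array([(u-c["cx"])/c["fx"],(v-c["cy"])/c["fy"],1]);return o+d*(z-o[2])/d[2]
def proj(c,X):
    p=np.array(c["R"])@np.array(X)+np.array(c["t"]).ravel();return p[:2]/p[2]*[c["fx"],c["fy"]]+[c["cx"],c["cy"]]
E
python3 - <<'E'
from h import *
print(env.get_state(),env.finger_overhang)
a=snap("top","top.png");b=snap("scene","scene.png")
for c in(a,b):print(c["fx"],c["cx"],c["cy"],-np.array(c["R"]).T@np.array(c["t"]).ravel())
E
```

```text
{'time_s': 0.0, 'joint_pos': array([-7.55149955e+01,  1.64533027e+01,  9.04222836e+01, -7.75207283e-04,
        7.32588187e+01, -8.59469972e+00]), 'qd': array([-0.00962775, -0.03386839, -0.06382117,  0.06897543,  0.01813655,
       -0.02067072]), 'effort': array([-8.97251139e-04, -4.05979729e+01, -2.92626840e+01, -1.70042240e-04,
        5.75581755e-03,  1.23401125e-05]), 'tool_pos': array([ 0.26447097, -0.62035509,  0.2439537 ]), 'ee_rot': array([-1.79866993e+02, -1.93525044e-02,  2.30799060e+01]), 'wrist_force': array([-1.0536754 , -0.08132843, -0.08657021]), 'ft_torque': array([0.01779821, 0.01750445, 0.02684048]), 'finger_force': 0.0, 'gripper_width': 0.0855985950762509} 0.014
349.37879846047093 250.930025600373 188.3726291858105 [0.40450885 0.11879391 1.29342293]
372.59404886595553 253.72584793747043 189.76517365978776 [0.0932791  0.74275322 1.05379432]
```

View pics/top.png

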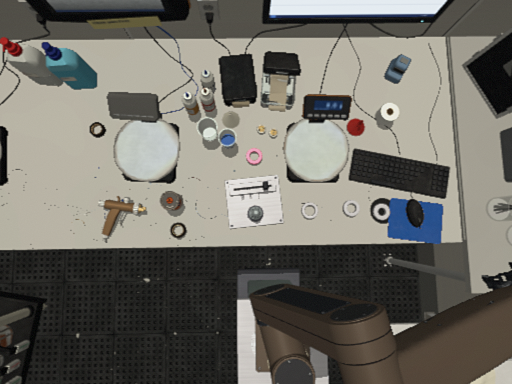

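View pics/scene.png

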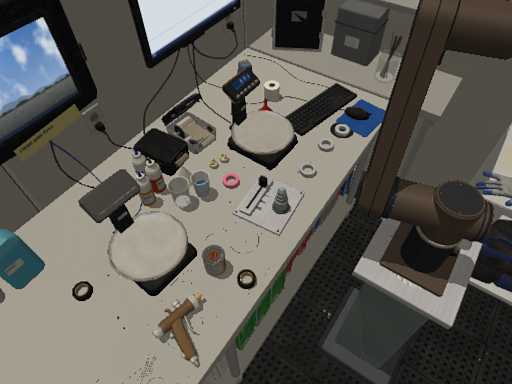

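The top view shows the mat and its collar at about (381,210), two other collars at (309,211) and (351,208), the pink ring at (254,157), the mandrel at (255,213) and the pointer at (266,187).

```bash
python3 - <<'E'
from h import *
c=snap("top");im=c["img"]
for n,(u,v),z in[("mat",(381,210),.019),("gc",(255,202),.01),("mand",(255,213),.1),("ptr",(266,187),.0645),("c1",(309,211),.018),("c2",(351,208),.018)]:print(n,ray(c,u,v,z).round(3))
A=cv2.resize(im[170:245,220:290],None,fx=7,fy=7,interpolation=2);B=cv2.resize(im[180:245,345:410],None,fx=4,fy=4,interpolation=2)
o=np.zeros((600,760,3),np.uint8);o[:525,:490]=A;o[:260,500:760]=B;cv2.imwrite("pics/c1.png",o)
g=cv2.cvtColor(im,6)
# plate corners
m=((g>150)*255).astype(np.uint8);m[:,:215]=0;m[:,295:]=0;m[:165]=0;m[240:]=0
# collar blob on mat
k=((g>110)*255).astype(np.uint8);k[:,:368]=0;k[:,395:]=0;k[:195]=0;k[225:]=0
n,l,st,ce=cv2.connectedComponentsWithStats(k);print(st,ce)
for z in (.019,):
  for q in ce[1:]:print(ray(c,*q,z).round(4))
E
```

```text
mat [ 0.462 -0.376  0.019]
gc [0.499 0.085 0.01 ]
mand [0.455 0.088 0.1  ]
ptr [0.548 0.047 0.065]
c1 [ 0.462 -0.111  0.018]
c2 [ 0.471 -0.266  0.018]
[[     0      0    512    384 196192]
 [   368    195     27     30    245]
 [   373    204     17     16    171]] [[255.24028503 191.46367844]
 [375.65714286 206.75102041]
 [381.32163743 211.32163743]]
[ 0.474  -0.3566  0.019 ]
[ 0.457  -0.3765  0.019 ]
```

View pics/c1.png

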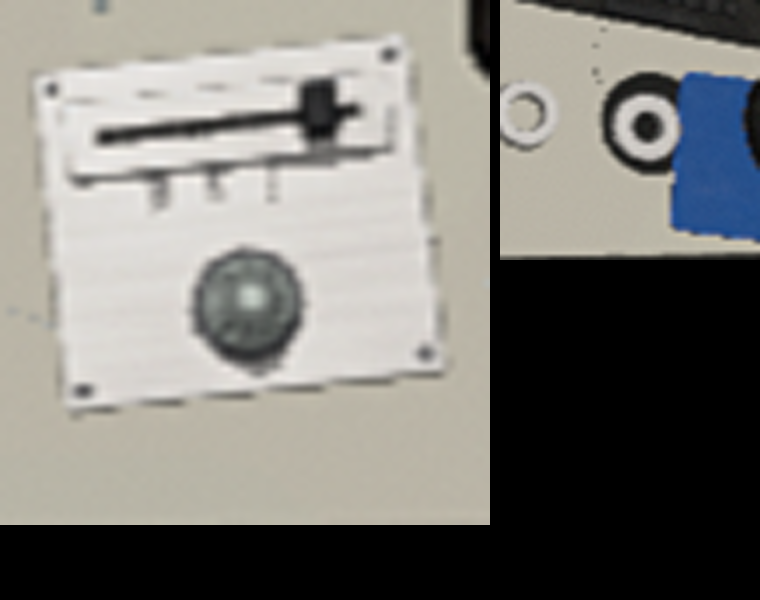

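```bash
R='[0,0,-0.03,0.0193,0.0243,-0.004,-1]'; python3 -m jog '[[0,0,-0.03,0.0193,0.0243,-0.004,-1],[0,0,-0.03,0.0193,0.0243,-0.004,-1],[0,0,-0.03,0.0193,0.0243,-0.004,-1],[0,0,-0.03,0.0193,0.0243,-0.004,-1],[0,0,-0.03,0.0193,0.0243,-0.004,-1],[0,0,-0.03,0.0193,0.0243,-0.004,-1],[0,0,-0.03,0.0193,0.0243,-0.004,-1],[0,0,-0.03,0.0193,0.0243,-0.004,-1],[0,0,-0.03,0.0193,0.0243,-0.004,-1],[0,0,-0.03,0.0193,0.0243,-0.004,-1]]' 60
python3 - <<'E'
from h import *
c=snap("top")
K=[(225.4,180.7),(277.9,175.4),(283.1,223.1),(230,228.6)]
P=np.array([ray(c,*k,.01) for k in K]);print(P.round(4),P.mean(0));y=P[0]+P[3]-P[1]-P[2];x=P[0]+P[1]-P[2]-P[3];print(np.degrees(np.arctan2(-y[0],y[1])),np.degrees(np.arctan2(x[1],x[0])))
w=snap("wrist","w1.png");print(viewer.camera("wrist")["hand_eye"],env.get_state()["tool_pos"],env.get_state()["ee_rot"])
print(proj(w,[.457,-.3765,.019]))
E
```

```text
time_s: 1.15
tool_pos: [0.4581, -0.3767, 0.2048]
ee_rot: [-180.0, 0.0, 5.8]
wrist_force: [0.8, -0.7, -0.2]
gripper_width: 0.0855
finger_force: 0.0
[[ 0.5796  0.1936  0.01  ]
 [ 0.5966 -0.0015  0.01  ]
 [ 0.4199 -0.0162  0.01  ]
 [ 0.4031  0.1782  0.01  ]] [0.49980601 0.08851264 0.01      ]
4.974494351231351 4.855676005568347
[[ 1.12784017e-03 -9.50512155e-01 -3.10685325e-01  8.02342796e-02]
 [ 9.99999355e-01  1.11268881e-03  2.26001017e-04 -1.58948505e-03]
 [ 1.30879371e-04 -3.10685379e-01  9.50512797e-01 -1.28736800e-01]
 [ 0.00000000e+00  0.00000000e+00  0.00000000e+00  1.00000000e+00]] [ 0.45818616 -0.37631048  0.20455042] [-1.79936329e+02  5.50370371e-02  6.07460647e+00]
[258.85213394 174.20085373]
```

View pics/w1.png

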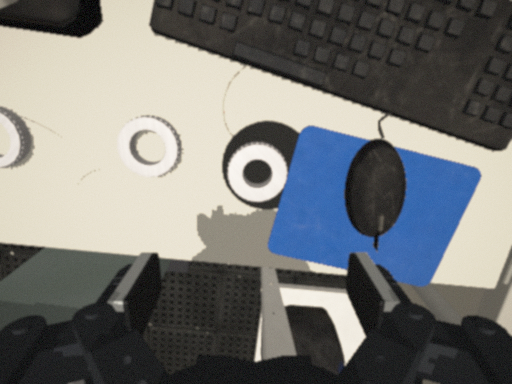

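The collar on the mat is at (257,173), within 2 px of the prediction. I'll refine its position from that wrist picture.

```bash
python3 - <<'E'
from h import *
w=snap("wrist");g=cv2.cvtColor(w["img"],6);m=((g>120)*255).astype(np.uint8)
hsv=cv2.cvtColor(w["img"],40);m[hsv[...,1]>90]=0
r=np.zeros_like(m);cv2.circle(r,(257,173),42,255,-1);m&=r
cs,h=cv2.findContours(m,cv2.RETR_CCOMP,cv2.CHAIN_APPROX_NONE)
for k,q in enumerate(cs):
  if len(q)<40:continue
  P=np.array([ray(w,*p[0],.019)[:2] for p in q]).astype(np.float32)
  print(len(q),h[0][k],cv2.fitEllipse(P.reshape(-1,1,2)*1000))
E
```

```text
172 [ 1 -1 -1 -1] ((460.15570068359375, -377.02325439453125), (78.53443145751953, 93.27727508544922), 94.5312271118164)
171 [-1  1  3 -1] ((458.24822998046875, -374.4882507324219), (59.87382888793945, 60.900733947753906), 100.98861694335938)
78 [-1 -1 -1  2] ((458.7372741699219, -374.377197265625), (26.94065284729004, 29.054115295410156), 7.35638427734375)
```

```bash
python3 -m jog '[[0,0,-0.01,0.0003,0.002,-0.02,-1],[0,0,-0.01,0,0,-0.03,-1],[0,0,0,0,0,-0.03,-1],[0,0,0,0,0,-0.03,-1],[0,0,0,0,0,-0.03,-1],[0,0,0,0,0,-0.02,-1],[0,0,0,0,0,-0.013,-1],[0,0,0,0,0,-0.008,-1],[0,0,0,0,0,-0.005,-1],[0,0,0,0,0,-0.002,-1]]' 60
python3 -m jog '[[0,0,0,0,0,0,0.6],[0,0,0,0,0,0,0.6],[0,0,0,0,0,0,0.6],[0,0,0,0,0,0,0.6],[0,0,0,0,0,0,0.6],[0,0,0,0,0,0,0.6],[0,0,0,0,0,0,0.6],[0,0,0,0,0,0,0.6],[0,0,0,0,0,0,0.6],[0,0,0,0,0,0,0.6]]' 60
python3 -c '
from h import *
snap("wrist","w2.png")'
```

```text
time_s: 2.35
tool_pos: [0.4581, -0.3766, 0.0177]
ee_rot: [180.0, -0.0, 4.7]
wrist_force: [0.2, -0.1, -0.5]
gripper_width: 0.0855
finger_force: 0.0
time_s: 3.35
tool_pos: [0.4589, -0.3769, 0.0192]
ee_rot: [179.9, -0.1, 4.8]
wrist_force: [-1.2, -0.4, 6.5]
gripper_width: 0.0566
finger_force: 64.3
```

View pics/w2.png

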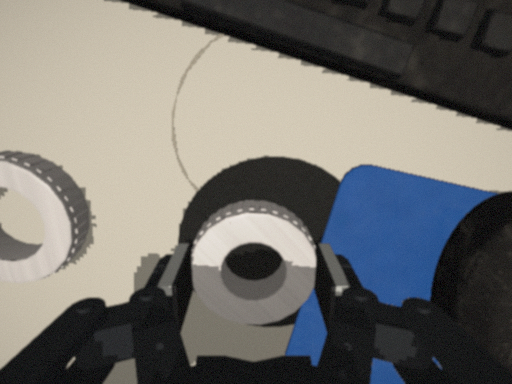

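The wrist view shows the collar between the pads with its top face centred at about (255,265), and the tips touching the mat. I'll lift it and measure where it sits in the tool.

```bash
python3 -m jog '[[0,0,0,0,0,0.003,0.6],[0,0,0,0,0,0.007,0.6],[0,0,0,0,0,0.015,0.6],[0,0,0,0,0,0.025,0.6],[0,0,0,0,0,0.025,0.6],[0,0,0,0,0,0.025,0.6],[0,0,0,0,0,0.025,0.6],[0,0,0,0,0,0.025,0.6],[0,0,0,0,0,0.02,0.6],[0,0,0,0,0,0.01,0.6]]' 60
python3 - <<'E'
from h import *
s=env.get_state();w=snap("wrist","w3.png");print(s["tool_pos"],s["ee_rot"],s["wrist_force"],s["gripper_width"])
p=np.array(s["tool_pos"])
for dz in(0,-.014,.005):print(proj(w,p+[0,0,dz]))
E
```

```text
time_s: 4.4
tool_pos: [0.4586, -0.3766, 0.2008]
ee_rot: [179.8, -0.2, 4.7]
wrist_force: [0.7, -0.8, -1.1]
gripper_width: 0.0568
finger_force: 63.9
[ 0.45857404 -0.37662818  0.20081164] [ 1.79784527e+02 -1.57974806e-01  4.74965447e+00] [ 0.74204903 -0.78662992 -1.09408918] 0.056787440116639776
[256.61892513 271.22390431]
[256.23991792 255.96959049]
[256.77145082 277.36277112]
```

View pics/w3.png

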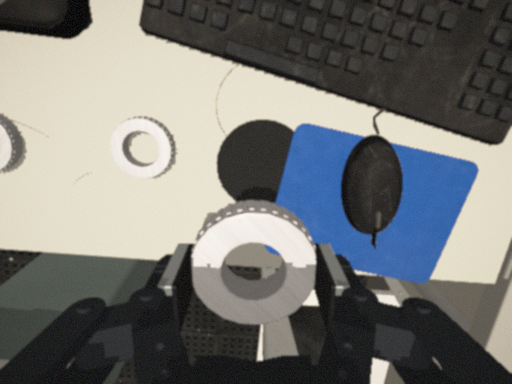

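The collar is held with its top face centred at about (254.5,269.5), roughly 1 mm from the TCP axis. Now I'll carry it beside the mandrel for a closer look.

```bash
python3 -m jog '[[0,0,0,0,0.015,0,0.6],[0,0,0,-0.002,0.035,0,0.6],[0,0,0,-0.002,0.045,0,0.6],[0,0,0,-0.002,0.047,0,0.6],[0,0,0,-0.003,0.047,0,0.6],[0,0,0,-0.003,0.047,0,0.6],[0,0,0,-0.002,0.047,0,0.6],[0,0,0,-0.002,0.045,0,0.6],[0,0,0,-0.002,0.035,0,0.6],[0,0,0,-0.001,0.014,0,0.6]]' 60
python3 - <<'E'
from h import *
s=env.get_state();w=snap("wrist","w4.png");print(s["tool_pos"],s["ee_rot"])
print(proj(w,[.455,.0847,.112]),proj(w,[.455,.0847,.056]))
E
```

```text
time_s: 5.45
tool_pos: [0.4365, 0.0047, 0.1952]
ee_rot: [-179.9, 0.2, 4.9]
wrist_force: [-0.4, 0.3, -0.3]
gripper_width: 0.0565
finger_force: 64.0
[0.43648273 0.00474204 0.19521472] [-179.8727839     0.21623525    4.94337294]
[140.50390113 170.96215572] [162.73240602 154.12672948]
```

View pics/w4.png

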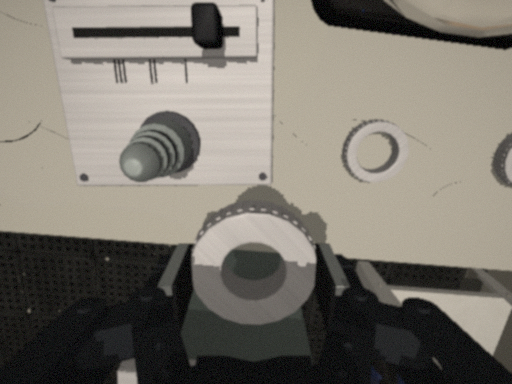

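The mandrel's nose is at about (140,163) and the marks are at (120,70), (153,70) and (186,70), three to one. I'll zoom in on the nose and the collar.

```bash
python3 - <<'E'
import cv2,numpy as np
im=cv2.imread("pics/w4.png")
A=cv2.resize(im[130:195,105:205],None,fx=7.9,fy=4*1.975,interpolation=2)
cv2.imwrite("pics/c2.png",A)
im2=im.copy();g=cv2.cvtColor(im,6);e=cv2.Canny(g,60,150)
# collar outer top edge & bore by row/col scans
for v in(255,265,275,285):print(v,np.where(e[v,185:325])[0]+185)
for u in(240,255,270):print(u,np.where(e[200:335,u])[0]+200)
E
```

```text
255 [191 226 280 281 315 323]
265 [191 202 203 204 205 206 207 208 209 210 211 212 219 221 285 298 299 305
 306 316]
275 [191 220 286 315]
285 [192 224 225 282 314]
240 [209 211 214 244 245 250 298 323]
255 [213 242 251 300 324]
270 [214 246 252 295 296 322]
```

View pics/c2.png

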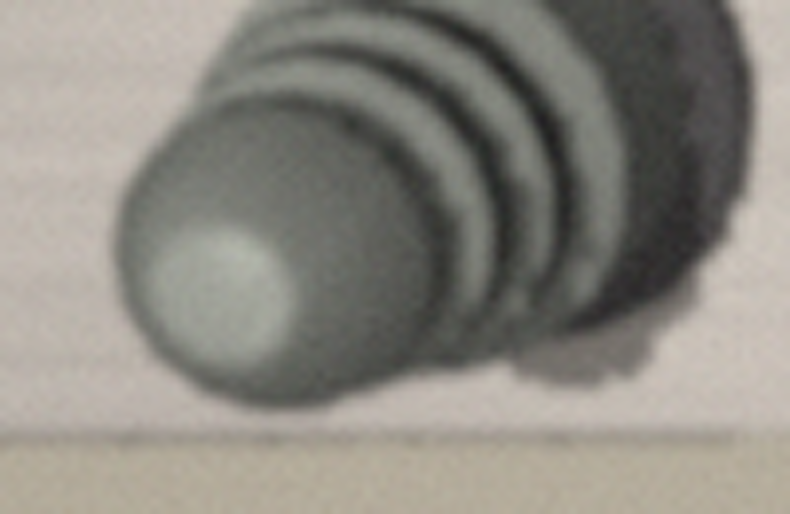

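```bash
python3 - <<'E'
from h import *
s=env.get_state();w=snap("wrist");p=np.array(s["tool_pos"]);print(p,s["ee_rot"])
for dz in(-.005,0,.005):
  z=p[2]+dz;r=lambda u,v:ray(w,u,v,z)-p
  print(dz,"w",np.linalg.norm(r(315.5,270)-r(191,270)),"out",(r(253.3,213.5)+r(253.3,324))/2,np.linalg.norm(r(253.3,213.5)-r(253.3,324)),"bore",(r(252.8,242)+r(252.8,300))/2,np.linalg.norm(r(219.5,271)-r(285.5,271)))
t=ray(w,133.1,167.6,.112);n=ray(w,140.7,161.5,.100)
print("tip",t,"nose",n,"scale",np.linalg.norm(ray(w,124.2,167.6,.112)-ray(w,142,167.6,.112)))
# nose contour
K=[(115,250),(450,250),(282,90),(282,408)]
print([ (ray(w,105+a/7.9,130+b/7.9,.1)*1000).round(1) for a,b in K])
E
```

```text
[0.43645762 0.00532238 0.19518261] [-179.81809188    0.22117302    4.96588937]
-0.005 w 0.05893307674568157 out [-0.0037589   0.00120361 -0.005     ] 0.05996326497217616 bore [-0.003666   0.0014499 -0.005    ] 0.031277051533408276
0 w 0.05672470301164611 out [-0.00060926  0.0014646   0.        ] 0.057716287439626646 bore [-0.00051984  0.00170166  0.        ] 0.030105020088613342
0.005 w 0.05451632927761065 out [0.00254038 0.0017256  0.005     ] 0.05546930990707714 bore [0.00262632 0.00195343 0.005     ] 0.028932988643818405
tip [0.45682898 0.09030934 0.112     ] nose [0.45837937 0.08916623 0.1       ] scale 0.012023699632376544
[array([456.9, 104.1, 100. ]), array([459.6,  74.1, 100. ]), array([472.7,  88.9, 100. ]), array([443.4,  89.5, 100. ])]
```

```bash
python3 -m jog '[[0,0,0,0.004,0.012,0,0.6],[0,0,0,0.004,0.018,0,0.6],[0,0,0,0.004,0.018,0,0.6],[0,0,0,0.004,0.018,0,0.6],[0,0,0,0.004,0.015,0,0.6],[0,0,0,0,0,-0.015,0.6],[0,0,0,0,0,-0.02,0.6],[0,0,0,0,0,-0.015,0.6],[0,0,0,0,0,-0.01,0.6],[0,0,0,0,0,0,0.6]]' 60
python3 - <<'E'
from h import *
s=env.get_state();w=snap("wrist","w5.png");print(s["tool_pos"],s["ee_rot"])
cv2.imwrite("pics/c3.png",cv2.resize(w["img"][190:340,160:350],None,fx=4,fy=4,interpolation=2))
E
```

```text
time_s: 6.55
tool_pos: [0.4578, 0.0818, 0.1354]
ee_rot: [-180.0, 0.2, 4.7]
wrist_force: [-0.0, 0.1, 0.1]
gripper_width: 0.0566
finger_force: 64.0
[0.4578092  0.08176908 0.13535114] [-179.96669673    0.23859002    4.67626183]
```

View pics/c3.png

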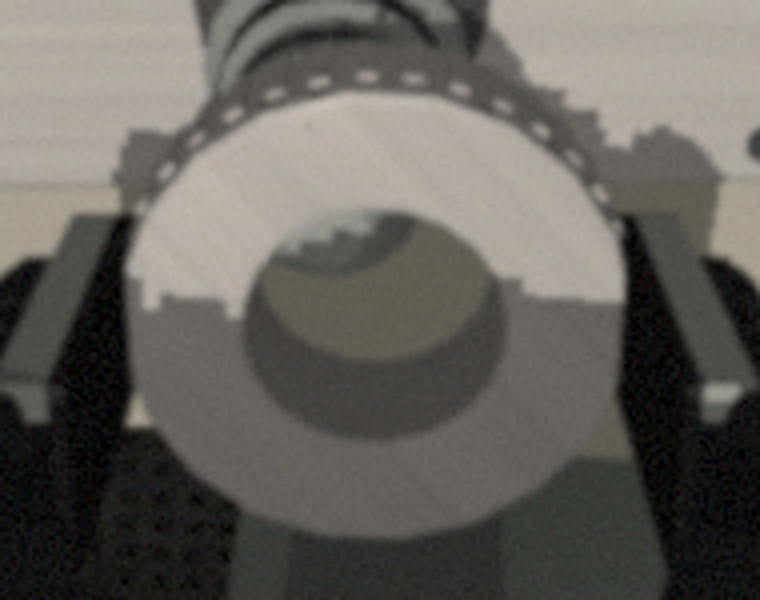

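Through the bore, the nose's lower edge is at about (243,258), left of the bore centre at (253.8,271). The mandrel therefore lies a few mm towards +y and +x.

```bash
python3 - <<'E'
from h import *
s=env.get_state();w=snap("wrist");p=np.array(s["tool_pos"]);z=p[2]
f=lambda u,v,z:((ray(w,u,v,z)-p)*1000).round(2)
L,R=160+245/4,160+505/4;T,B=190+208/4,190+440/4
print("bore",f(L,(T+B)/2,z),f(R,(T+B)/2,z),(f(253.75,T,z)+f(253.75,B,z))/2,f(253.75,T,z)-f(253.75,B,z))
print("tip",f(160+333/4,190+228/4,.112),"nose low",f(160+335/4,190+273/4,.1), "tip-low if at .112",f(160+335/4,190+273/4,.112))
print("body lr@.06",f(160+205/4,193,.06),f(160+485/4,193,.06))
E
```

```text
bore [-1.22 16.09  0.  ] [  1.24 -13.46   0.  ] [-0.48   1.275  0.   ] [30.22  2.53  0.  ]
tip [ -1.26   6.76 -24.59] nose low [-14.84   5.84 -36.59] tip-low if at .112 [ -7.95   6.   -24.59]
body lr@.06 [  9.6   30.61 -76.59] [ 13.49 -16.12 -76.59]
```

```bash
python3 -m jog '[[0,0,0,-0.0002,0.0025,0,0.6],[0,0,0,-0.0002,0.0022,0,0.6],[0,0,0,0,0,0,0.6],[0,0,0,0,0,-0.003,0.6],[0,0,0,0,0,-0.003,0.6],[0,0,0,0,0,-0.003,0.6],[0,0,0,0,0,-0.002,0.6],[0,0,0,0,0,-0.002,0.6],[0,0,0,0,0,-0.001,0.6],[0,0,0,0,0,0,0.6]]' 60
python3 - <<'E'
from h import *
w=snap("wrist","w6.png")
cv2.imwrite("pics/c4.png",cv2.resize(w["img"][190:340,160:350],None,fx=4,fy=4,interpolation=2))
E
```

```text
time_s: 7.65
tool_pos: [0.4584, 0.0867, 0.1231]
ee_rot: [-180.0, 0.0, 4.7]
wrist_force: [0.1, -0.2, -0.5]
gripper_width: 0.0567
finger_force: 64.0
```

View pics/c4.png

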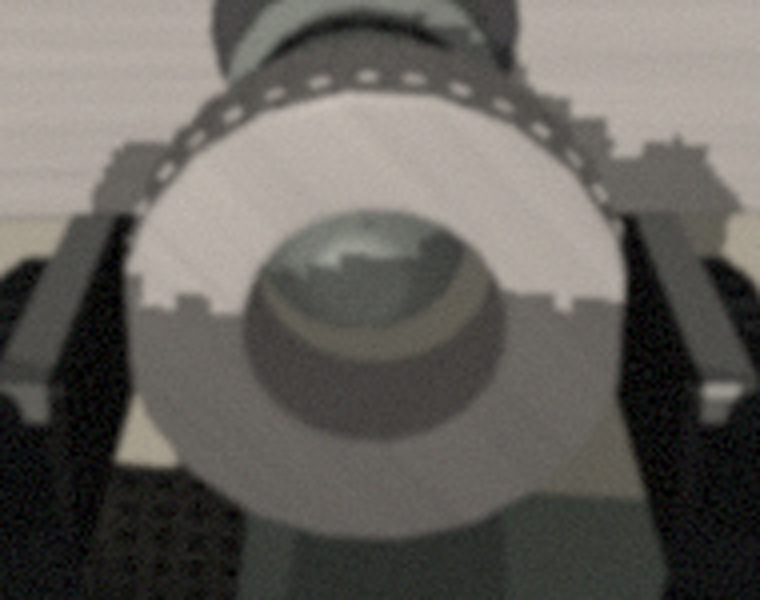

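The mandrel now fills the bore with its lower edge at crop (366,328). The bore's bottom edge is at (375,360) and its centre is at u=375, so a small +y shift is left. I'll work out the x offset from the underside edge, since both depend on depth in the same way.

```bash
python3 - <<'E'
from h import *
s=env.get_state();w=snap("wrist");p=np.array(s["tool_pos"]);print(w["cx"],w["fx"])
f=lambda a,b,z:((ray(w,160+a/4,190+b/4,z)-p)*1000).round(2)
print("underside edge",[ (d,f(375,360,p[2]-.018+d)) for d in(-.003,0,.003)])
print("nose low",f(366,328,.1),"body",f(215,20,.056),f(518,20,.056),"bore top",f(375,208,p[2]),f(375,440,p[2]))
E
```

```text
253.27537434163816 322.8292751019028
underside edge [(-0.003, array([-18.51,  -0.28, -21.  ])), (0, array([-16.54,  -0.11, -18.  ])), (0.003, array([-14.57,   0.06, -15.  ]))]
nose low [-15.12   1.22 -23.24] body [ 11.68  27.94 -67.24] [ 15.75 -20.43 -67.24] bore top [14.62  2.55  0.  ] [-15.57  -0.     0.  ]
```

```bash
python3 -m jog '[[0,0,0,0,0.0013,0,0.6],[0,0,0,0,0,-0.001,0.6],[0,0,0,0,0,-0.001,0.6],[0,0,0,0,0,-0.001,0.6],[0,0,0,0,0,-0.001,0.6],[0,0,0,0,0,-0.001,0.6],[0,0,0,0,0,-0.001,0.6],[0,0,0,0,0,-0.001,0.6],[0,0,0,0,0,0,0.6],[0,0,0,0,0,0,0.6]]' 60
```

```text
time_s: 8.75
tool_pos: [0.4585, 0.0881, 0.1163]
ee_rot: [-180.0, 0.0, 4.7]
wrist_force: [-0.3, -0.2, -0.7]
gripper_width: 0.057
finger_force: 64.0
```

```bash
python3 -m jog '[[0,0,0,0,0,-0.001,0.6],[0,0,0,0,0,-0.001,0.6],[0,0,0,0,0,-0.001,0.6],[0,0,0,0,0,-0.001,0.6],[0,0,0,0,0,-0.001,0.6],[0,0,0,0,0,-0.001,0.6],[0,0,0,0,0,-0.001,0.6],[0,0,0,0,0,-0.001,0.6],[0,0,0,0,0,0,0.6],[0,0,0,0,0,0,0.6]]' 60
```

```text
time_s: 9.75
tool_pos: [0.4585, 0.0881, 0.1083]
ee_rot: [-180.0, 0.0, 4.7]
wrist_force: [0.2, 0.0, -0.8]
gripper_width: 0.0565
finger_force: 64.0
```

```bash
python3 -m jog '[[0,0,0,0,0,-0.0005,0.6],[0,0,0,0,0,-0.0005,0.6],[0,0,0,0,0,-0.0005,0.6],[0,0,0,0,0,-0.0005,0.6],[0,0,0,0,0,-0.0005,0.6],[0,0,0,0,0,-0.0005,0.6],[0,0,0,0,0,-0.0005,0.6],[0,0,0,0,0,0,0.6],[0,0,0,0,0,0,0.6],[0,0,0,0,0,0,0.6]]' 60
```

```text
time_s: 10.75
tool_pos: [0.4589, 0.0882, 0.1055]
ee_rot: [-180.0, -0.0, 4.7]
wrist_force: [-1.6, 0.0, 5.1]
gripper_width: 0.0566
finger_force: 64.6
```

```bash
python3 -m jog '[[0,0,0,-0.0003,0,0,0.6],[0,0,0,0,0,-0.0004,0.6],[0,0,0,0,0,-0.0004,0.6],[0,0,0,0,0,-0.0004,0.6],[0,0,0,0,0,-0.0003,0.6],[0,0,0,0,0,0,0.6],[0,0,0,0,0,0,0.6],[0,0,0,0,0,0,0.6],[0,0,0,0,0,0,0.6],[0,0,0,0,0,0,0.6]]' 60
```

```text
time_s: 11.75
tool_pos: [0.459, 0.0882, 0.1047]
ee_rot: [-180.0, -0.1, 4.8]
wrist_force: [-1.5, 0.7, 7.7]
gripper_width: 0.0568
finger_force: 64.9
```

```bash
python3 -m jog '[[0,0,0,-0.0003,0,-0.0003,0.6],[0,0,0,0,0,-0.0003,0.6],[0,0,0,0,0,-0.0004,0.6],[0,0,0,0,0,-0.0004,0.6],[0,0,0,0,0,0,0.6],[0,0,0,0,0,0,0.6],[0,0,0,0,0,0,0.6],[0,0,0,0,0,0,0.6],[0,0,0,0,0,0,0.6],[0,0,0,0,0,0,0.6]]' 60
```

```text
time_s: 12.75
tool_pos: [0.4591, 0.0882, 0.1039]
ee_rot: [-180.0, -0.1, 4.8]
wrist_force: [-3.8, 0.9, 11.5]
gripper_width: 0.0566
finger_force: 65.2
```

```bash
python3 -m jog '[[0,0,0,-0.0003,0,0.0004,0.6],[0,0,0,0,0,0,0.6],[0,0,0,0,0,0,0.6],[0,0,0,0,0,0,0.6],[0,0,0,0,0,0,0.6],[0,0,0,0,0,0,0.6],[0,0,0,0,0,0,0.6],[0,0,0,0,0,0,0.6],[0,0,0,0,0,0,0.6],[0,0,0,0,0,0,0.6]]' 60
python3 -m jog '[[0,0,0,0,0,0,0.6],[0,0,0,0,0,0,0.6],[0,0,0,0,0,0,0.6],[0,0,0,0,0,0,0.6],[0,0,0,0,0,0,0.6],[0,0,0,0,0,0,0.6],[0,0,0,0,0,0,0.6],[0,0,0,0,0,0,0.6],[0,0,0,0,0,0,0.6],[0,0,0,0,0,0,0.6]]' 60
```

```text
time_s: 13.75
tool_pos: [0.459, 0.0882, 0.1043]
ee_rot: [-180.0, -0.2, 4.7]
wrist_force: [-3.1, 0.5, 10.1]
gripper_width: 0.0565
finger_force: 65.1
time_s: 14.75
tool_pos: [0.459, 0.0882, 0.1042]
ee_rot: [-180.0, -0.2, 4.7]
wrist_force: [-2.7, 0.7, 9.2]
gripper_width: 0.0563
finger_force: 65.1
```

```bash
python3 -m jog '[[0,0,0,-0.0003,0,-0.0003,0.6],[0,0,0,0,0,0,0.6],[0,0,0,0,0,0,0.6],[0,0,0,0,0,0,0.6],[0,0,0,0,0,0,0.6],[0,0,0,0,0,0,0.6],[0,0,0,0,0,0,0.6],[0,0,0,0,0,0,0.6],[0,0,0,0,0,0,0.6],[0,0,0,0,0,0,0.6]]' 60
python3 -m jog '[[0,0,0,0,0,0,0.6],[0,0,0,0,0,0,0.6],[0,0,0,0,0,0,0.6],[0,0,0,0,0,0,0.6],[0,0,0,0,0,0,0.6],[0,0,0,0,0,0,0.6],[0,0,0,0,0,0,0.6],[0,0,0,0,0,0,0.6],[0,0,0,0,0,0,0.6],[0,0,0,0,0,0,0.6]]' 60
```

```text
time_s: 15.75
tool_pos: [0.459, 0.0882, 0.1041]
ee_rot: [-180.0, -0.2, 4.7]
wrist_force: [-2.7, 1.5, 10.2]
gripper_width: 0.0567
finger_force: 65.1
time_s: 16.75
tool_pos: [0.459, 0.0882, 0.1041]
ee_rot: [-180.0, -0.2, 4.7]
wrist_force: [-1.7, 0.7, 9.4]
gripper_width: 0.0568
finger_force: 65.1
```

```bash
python3 -m jog '[[0,0,0,0,0,0.0006,0.6],[0,0,0,0,0,0.0006,0.6],[0,0,0,0,0,0.0006,0.6],[0,0,0,0,0,0.0006,0.6],[0,0,0,0,0,0.0006,0.6],[0,0,0,0.0006,0,0.0005,0.6],[0,0,0,0,0,0,0.6],[0,0,0,0,0,0,0.6],[0,0,0,0,0,0,0.6],[0,0,0,0,0,0,0.6]]' 60
```

```text
time_s: 17.75
tool_pos: [0.4585, 0.0881, 0.1058]
ee_rot: [-180.0, -0.1, 4.7]
wrist_force: [1.7, 2.7, 3.8]
gripper_width: 0.0564
finger_force: 64.5
```

```bash
python3 -m jog '[[0,0,0,0,0,0,0.2],[0,0,0,0,0,0,0],[0,0,0,0,0,0,-0.2],[0,0,0,0,0,0,-0.3],[0,0,0,0,0,0,-0.35],[0,0,0,0,0,0,-0.4],[0,0,0,0,0,0,-0.45],[0,0,0,0,0,0,-0.5],[0,0,0,0,0,0,-0.6],[0,0,0,0,0,0,-0.7]]' 20
python3 -m jog '[[0,0,0,0,0,0,-1],[0,0,0,0,0,0,-1],[0,0,0,0,0,0,-1],[0,0,0,0,0,0,-1],[0,0,0,0,0,0.003,-1],[0,0,0,0,0,0.005,-1],[0,0,0,0,0,0.01,-1],[0,0,0,0,0,0.02,-1],[0,0,0,0,0,0.02,-1],[0,0,0,0,0,0.02,-1]]' 20
python3 - <<'E'
from h import *
s=env.get_state();p=np.array(s["tool_pos"]);w=snap("wrist","w7.png")
g=cv2.cvtColor(w["img"],6);q=proj(w,[.4585,.0885,.1055]);print(p,q,s["wrist_force"])
# collar top outline: bright low-sat blob near q
hsv=cv2.cvtColor(w["img"],40)
e=cv2.Canny(g,60,150)
u,v=map(int,q)
for d in(-20,-10,0,10,20):print("row",v+d,np.where(e[v+d,u-110:u+110])[0]+u-110)
for d in(-20,0,20):print("col",u+d,np.where(e[max(0,v-110):v+110,u+d])[0]+max(0,v-110))
E
```

```text
time_s: 18.75
tool_pos: [0.4572, 0.0879, 0.1049]
ee_rot: [180.0, 0.1, 4.8]
wrist_force: [0.3, -0.7, 0.2]
gripper_width: 0.0722
finger_force: 0.0
time_s: 19.75
tool_pos: [0.4581, 0.0881, 0.1852]
ee_rot: [180.0, -0.1, 4.7]
wrist_force: [0.2, -0.5, 0.9]
gripper_width: 0.0856
finger_force: 0.0
[0.45806085 0.08805613 0.18524724] [254.90402486 207.85465209] [ 0.22752426 -0.50389648  0.85581747]
row 187 [215 218 219 288 291 292]
row 197 [211 212 214 236 237 270 271 293 296]
row 207 [160 167 212 232 246 247 258 259 260 275 297 339 347]
row 217 [194 195 204 208 212 233 244 245 260 274 295 316 323 324 325 326 331 332]
row 227 [193 215 216 241 242 243 263 264 265 290 291 333]
col 234 [ 97 150 173 174 200 201 218 219 220 237 272]
col 254 [144 161 168 170 190 204 205 221 273]
col 274 [116 152 153 171 174 175 203 204 215 216 217 230 275]
```

```bash
python3 - <<'E'
from h import *
c=viewer.camera("wrist");c=dict(c)
def pose(p,e):
    T=np.eye(4);T[:3,:3]=Ro.from_euler('xyz',e,degrees=True).as_matrix();T[:3,3]=p
    M=np.linalg.inv(T@np.array(c["hand_eye"]));d=dict(c);d["R"],d["t"]=M[:3,:3],M[:3,3];return d
w=pose([.43648,.00474,.19521],[-179.87,.22,4.94])
im=cv2.imread("pics/w4.png");g=cv2.cvtColor(im,6).astype(int)
for v in(68,74):
    r=g[v,100:200];print(v,[(100+i,int(x)) for i,x in enumerate(r) if x<r.mean()-35])
# plate left/right edges at several rows; pointer blob
hsv=g[0:60,180:235]<60
m=(hsv*255).astype(np.uint8);n,l,st,ce=cv2.connectedComponentsWithStats(m);print(st[1:],ce[1:]+[180,0])
for v in(62,120):
    print(v,[i for i in range(30,290) if abs(g[v,i+1]-g[v,i-1])>25])
for u,v in[(186,72),(153,72),(120,72)]:print((u,v),ray(w,u,v,.01).round(4))
# collar top on plane now
w=snap("wrist");g=cv2.cvtColor(w["img"],6);m=((g>115)*255).astype(np.uint8);r=np.zeros_like(m);cv2.circle(r,(254,207),46,255,-1);m&=r
cs,_=cv2.findContours(m,1,2)
for q in cs:
    if cv2.contourArea(q)>300:
        P=np.array([ray(w,*p[0],.1055)[:2] for p in q]).astype(np.float32)*1000;print(len(q),cv2.fitEllipse(P.reshape(-1,1,2)))
E
```

```text
68 [(114, 123), (115, 95), (116, 135), (119, 106), (120, 129), (123, 119), (124, 107), (149, 142), (150, 106), (151, 134), (154, 110), (155, 122), (185, 118), (186, 122)]
74 [(115, 117), (116, 106), (117, 142), (119, 130), (120, 100), (121, 133), (124, 105), (125, 126), (150, 122), (151, 105), (152, 147), (154, 147), (155, 101), (156, 125), (185, 133), (186, 108)]
[[   0    4   55   45 1417]] [[206.78687368  26.6838391 ]]
62 [70, 71, 72, 81, 82, 102, 103, 106, 112, 113, 115, 117, 118, 119, 120, 123, 124, 125, 128, 129, 144, 145, 147, 148, 149, 151, 153, 155, 156, 163, 164, 186, 187, 193, 225, 226, 227, 236, 246, 247, 271, 272]
120 [143, 144, 145, 146, 188, 189, 190, 191, 270, 271]
(186, 72) [0.5225 0.0758 0.01  ]
(153, 72) [0.5199 0.1058 0.01  ]
(120, 72) [0.5172 0.1358 0.01  ]
269 ((462.8393859863281, 90.18174743652344), (48.25639724731445, 64.9619369506836), 10.92303466796875)
```

```bash
python3 -m jog '[[0,0,0.001,0.014,-0.006,0,-1],[0,0,0.001,0.017,-0.008,0,-1],[0,0,0.001,0.017,-0.009,0,-1],[0,0,0.001,0.017,-0.009,0,-1],[0,0,0.001,0.017,-0.008,0,-1],[0,0,0,0.017,-0.008,0,-1],[0,0,0,0,0,-0.01,-1],[0,0,0,0,0,-0.015,-1],[0,0,0,0,0,-0.01,-1],[0,0,0,0,0,0,-1]]' 20
python3 - <<'E'
from h import *
s=env.get_state();w=snap("wrist","w8.png");p=np.array(s["tool_pos"]);print(p,s["ee_rot"])
g=cv2.cvtColor(w["img"],6);q=proj(w,[.5578,.0367,.0645]);print(q)
m=((g<60)*255).astype(np.uint8);r=np.zeros_like(m);u,v=map(int,q);r[max(0,v-70):v+50,u-60:u+60]=255;m&=r
n,l,st,ce=cv2.connectedComponentsWithStats(m)
for a,b in zip(st[1:],ce[1:]):
    if a[4]>150:print(a,b,ray(w,*b,.0645),ray(w,a[0]+a[2]/2,a[1]+a[3]-12,.0645))
E
```

```text
time_s: 20.9
tool_pos: [0.5541, 0.0407, 0.145]
ee_rot: [-179.9, 0.4, 5.1]
wrist_force: [0.5, -0.3, -0.4]
gripper_width: 0.0851
finger_force: 0.0
[0.55410359 0.0407139  0.1449713 ] [-179.92191236    0.37146402    5.05952596]
[261.93737184 202.82654866]
[ 201  172   68   47 1483] [237.65407957 193.54281861] [0.56303849 0.05387472 0.0645    ] [0.55305616 0.05497668 0.0645    ]
```

```bash
python3 - <<'E'
from h import *
s=env.get_state();w=snap("wrist")
g=cv2.cvtColor(w["img"],6);m=((g<60)*255).astype(np.uint8);r=np.zeros_like(m);r[140:250,190:330]=255;m&=r
m=cv2.morphologyEx(m,cv2.MORPH_OPEN,np.ones((17,17),np.uint8))
n,l,st,ce=cv2.connectedComponentsWithStats(m)
for a,b in zip(st[1:],ce[1:]):print(a,b,ray(w,a[0]+a[2]/2,a[1]+a[3]-a[3]/3,.0645))
E
```

```text
[ 226  174   27   45 1158] [239.16580311 196.21416235] [0.55619903 0.05190114 0.0645    ]
```

```bash
python3 -m jog '[[0,0,0,0.002,0.005,0,-1],[0,0,0,0,0.0045,0,-1],[0,0,0,0,0,-0.01,-1],[0,0,0,0,0,-0.015,-1],[0,0,0,0,0,-0.015,-1],[0,0,0,0,0,-0.015,-1],[0,0,0,0,0,-0.015,-1],[0,0,0,0,0,-0.01,-1],[0,0,0,0,0,-0.005,-1],[0,0,0,0,0,0,-1]]' 20
python3 -m jog '[[0,0,0,0,0,0,0],[0,0,0,0,0,0,0],[0,0,0,0,0,0,0.3],[0,0,0,0,0,0,0.3],[0,0,0,0,0,0,0.4],[0,0,0,0,0,0,0.6],[0,0,0,0,0,0,0.8],[0,0,0,0,0,0,0.8],[0,0,0,0,0,0,0.8],[0,0,0,0,0,0,0.8]]' 20
```

```text
time_s: 22.0
tool_pos: [0.5584, 0.0495, 0.0625]
ee_rot: [-180.0, 0.1, 5.0]
wrist_force: [0.3, -0.4, -0.3]
gripper_width: 0.0853
finger_force: 0.0
time_s: 23.0
tool_pos: [0.5591, 0.0497, 0.0639]
ee_rot: [-180.0, -0.0, 5.0]
wrist_force: [-0.8, 2.1, 4.5]
gripper_width: 0.0195
finger_force: 24.6
```

```bash
python3 -m jog '[[0,0,0,-0.0002,0.002,0,0.8],[0,0,0,-0.0004,0.005,0,0.8],[0,0,0,-0.0004,0.005,0,0.8],[0,0,0,-0.0004,0.005,0,0.8],[0,0,0,-0.0004,0.005,0,0.8],[0,0,0,-0.0004,0.003,0,0.8],[0,0,0,-0.0002,0.002,0,0.8],[0,0,0,0,0,0,0.8],[0,0,0,0,0,0,0.8],[0,0,0,0,0,0,0.8]]' 20
python3 - <<'E'
from h import *
s=env.get_state();p=np.array(s["tool_pos"]);a=np.radians(5.0)
d=p[:2]-[.458,.0882];print(p,"pointer",.06-np.sin(a)*d[0]+np.cos(a)*d[1])
E
```

```text
time_s: 24.0
tool_pos: [0.5566, 0.077, 0.0639]
ee_rot: [-180.0, -0.0, 5.0]
wrist_force: [-2.3, 0.2, 5.7]
gripper_width: 0.0192
finger_force: 24.7
[0.55656217 0.0769742  0.06387055] pointer 0.040226660198299874
```

```bash
python3 -m jog '[[0,0,0,0,0,0,0.5],[0,0,0,0,0,0,0.4],[0,0,0,0,0,0,0.2],[0,0,0,0,0,0,0],[0,0,0,0,0,0,-0.5],[0,0,0,0,0,0,-1],[0,0,0,0,0,0,-1],[0,0,0,0,0,0,-1],[0,0,0,0,0,0.01,-1],[0,0,0,0,0,0.01,-1]]' 20
python3 -m jog '[[0,0,0,0,0,0.02,-1],[0,0,0,0,0,0.02,-1],[0,0,0,0,0,0.02,-1],[0,0,0,0,0,0.02,-1],[0,0,0,0,0,0.02,-1],[0,0,0,0,0,0.01,-1],[0,0,0,-0.008,0,0,-1],[0,0,0,-0.005,0,0,-1],[0,0,0,0,0,0,-1],[0,0,0,0,0,0,-1]]' 20
python3 - <<'E'
from h import *
s=env.get_state();w=snap("wrist","w9.png");p=np.array(s["tool_pos"]);print(p,s["ee_rot"])
g=cv2.cvtColor(w["img"],6).astype(int)
m1=proj(w,[.5225,.0745,.01]);m2=proj(w,[.5199,.1045,.01]);m3=proj(w,[.5172,.1345,.01]);print(m1,m2,m3,proj(w,[.5554,.0767,.0645]))
for d in(-4,0,4):
    v=int(m2[1])+d;r=g[v];print(v,[(i,int(r[i])) for i in range(int(m3[0])-25,int(m1[0])+25) if r[i]<np.median(r[int(m3[0]):int(m1[0])])-30])
q=proj(w,[.5554,.0767,.0645]).astype(int)
m=((g<60)*255).astype(np.uint8);r=np.zeros_like(m);r[max(0,q[1]-60):q[1]+60,q[0]-60:q[0]+60]=255;m&=r
m=cv2.morphologyEx(m,cv2.MORPH_OPEN,np.ones((13,13),np.uint8))
n,l,st,ce=cv2.connectedComponentsWithStats(m);print(st[1:],ce[1:])
for a in st[1:]:print(ray(w,a[0]+a[2]/2,a[1]+a[3]-a[3]/3,.0645))
E
```

```text
time_s: 25.0
tool_pos: [0.5564, 0.0765, 0.0841]
ee_rot: [-180.0, 0.0, 5.0]
wrist_force: [0.5, 0.6, 0.5]
gripper_width: 0.0856
finger_force: 0.0
time_s: 26.0
tool_pos: [0.5426, 0.0766, 0.1923]
ee_rot: [-180.0, 0.1, 5.0]
wrist_force: [-0.3, -0.3, 0.5]
gripper_width: 0.0854
finger_force: 0.0
[0.54262044 0.07659598 0.19226241] [-1.79981718e+02  1.21823949e-01  5.02966872e+00]
[255.16101181 190.28871796] [225.40782035 190.21487392] [195.64953668 190.23465898] [256.46301085 172.52528021]
186 [(189, 145), (190, 111), (191, 127), (193, 143), (194, 112), (195, 130), (197, 146), (198, 110), (199, 130), (221, 131), (222, 112), (223, 137), (224, 148), (225, 124), (226, 107), (243, 140), (244, 85), (245, 39), (246, 26), (247, 24), (248, 27), (249, 24), (250, 28), (251, 30), (252, 31), (253, 29), (254, 22), (255, 28), (256, 24), (257, 23), (258, 17), (259, 30), (260, 28), (261, 22), (262, 22), (263, 26), (264, 50), (265, 93), (266, 138)]
190 [(190, 108), (191, 121), (194, 112), (195, 124), (197, 145), (198, 106), (199, 123), (221, 144), (222, 113), (223, 131), (225, 133), (226, 110), (227, 134), (252, 141), (253, 107), (254, 93), (255, 128)]
194 [(190, 120), (191, 118), (192, 154), (193, 152), (194, 120), (195, 125), (198, 122), (199, 123), (222, 114), (223, 131), (225, 154), (226, 117), (227, 137), (253, 123), (254, 111), (255, 154)]
[[244 151  22  37 782]] [[254.45268542 169.30434783]]
[0.55263688 0.07765336 0.0645    ]
```

```bash
python3 - <<'E'
from h import *
c=dict(viewer.camera("wrist"))
T=np.eye(4);T[:3,:3]=Ro.from_euler('xyz',[180,-.1,4.7],degrees=True).as_matrix();T[:3,3]=[.45806,.08806,.18525]
M=np.linalg.inv(T@np.array(c["hand_eye"]));c["R"],c["t"]=M[:3,:3],M[:3,3]
g=cv2.cvtColor(cv2.imread("pics/w7.png"),6)
# radial scan from bore centre to outer top-face edge
out=[]
z=.1055;o=np.array([.458,.0881,z])
for a in range(0,360,15):
    d=np.array([np.cos(np.radians(a)),np.sin(np.radians(a)),0]);rr=np.arange(.010,.036,.0005)
    pr=[cv2.getRectSubPix(g,(1,1),tuple(map(float,proj(c,o+d*r))))[0,0] for r in rr]
    out.append((a,' '.join(str(int(x)) for x in pr[::2])))
for x in out:print(*x)
E
```

```text
0 109 108 108 120 157 184 187 189 190 187 185 184 185 186 186 188 191 179 147 136 119 97 105 97 83 84
15 118 113 111 114 144 173 185 187 188 188 189 190 192 192 195 193 192 192 165 115 98 96 103 112 92 83
30 121 120 110 108 127 166 180 183 186 185 188 186 189 190 187 174 166 186 177 143 134 109 95 83 78 79
45 124 118 116 109 110 145 176 184 183 184 184 186 187 187 187 188 189 191 182 141 103 94 88 85 104 143
60 124 121 114 110 109 127 170 187 190 192 190 190 192 192 192 194 193 194 192 169 140 134 154 183 185 187
75 123 119 117 111 102 104 143 177 188 189 190 194 193 191 188 188 190 191 192 182 148 144 176 187 186 188
90 123 120 114 106 103 93 110 159 182 187 187 190 187 186 187 187 189 192 192 190 176 168 180 182 183 181
105 121 115 111 103 100 87 98 145 176 183 186 186 188 191 188 188 190 188 187 187 183 154 116 117 144 162
120 125 113 107 96 88 83 94 139 174 187 186 188 188 184 185 185 188 184 184 187 181 154 116 102 102 101
135 126 110 99 91 86 85 92 140 175 187 188 185 184 184 184 184 183 183 183 181 173 135 105 100 101 98
150 126 106 93 87 91 93 105 149 178 184 186 187 184 181 
[... 689 characters left out ...]
 186 191 190 188 188 187 186 185 185 178 156 115 103 102 100 101 102 100
270 87 84 83 98 152 185 188 187 187 186 187 185 181 180 182 181 177 167 158 175 188 185 182 166 127 110
285 93 86 90 109 160 185 186 186 182 181 180 181 179 178 179 179 180 167 165 182 186 184 183 183 184 186
300 96 88 88 119 166 182 185 184 182 181 179 181 181 186 184 181 178 164 148 178 187 187 188 189 187 188
315 101 100 93 117 166 181 181 183 184 183 183 181 183 184 183 182 179 164 114 114 159 181 184 184 183 185
330 103 100 100 125 168 181 183 183 183 182 183 183 183 184 184 186 182 157 130 120 91 80 103 153 179 186
345 105 103 101 120 164 187 185 184 183 185 184 186 183 183 184 187 186 166 119 98 87 84 77 71 71 76
```

```bash
python3 -c '
from workcell import env
print(env.sign_off())'
```

```text
the job is handed in; nothing more can be done
None
```

The collar is the 30 mm size: it stopped on the top step, was held there for about 4 s at roughly 10–12 N, reads as level in the wrist view, and the pointer stands within about 1 mm of the one-line mark; the job was handed in at about 26 s.

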